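Gauge the feed throat of a note counter and hold

TASK

Take the gap gauge out of its stand, turn it so that its bevelled, stepped side faces the sloping sprung plate of the feed head, and slide its blade straight down between the two plates, about the middle of their width, until it drags snugly and the sprung plate just gives way by a couple of millimetres; do not force it through. Finish while still holding the gauge at that depth in the gripper. Leave the other things on the desk where they are.

Things in the scene. Friction and masses are not known exactly. Their poses are not given: they have to be found in the camera images.
- gauge: Loose gap gauge, 0.10-0.20 kg, upright in its stand. Steel blade 30 wide (y) x 5 mm thick (x -2.5..2.5), 95 mm from tip to a black handle 32 wide, 12 thick (x -9.5..2.5), z 95..140. Flat side +x: blade and handle flush. Stepped side -x: handle stands 7 mm proud, and the lowest 6 mm of blade are bevelled to a 3.5 mm tip. Origin: centre of the tip, z up; tip 10 mm above the desk at the start
- gauge_grip (a point): Middle of the gauge's handle, in its thickness and width, 120 mm above the tip (at x = -3.5 mm in the gauge frame); axes as the gauge's. A gripper closing along the gauge's x takes the handle across its 12 mm thickness
- gauge_stand: Grey plastic stand for the gauge, fixed, 44 x 68 x 52 mm, with a slot 7.2 x 32.4 mm open at the top, floor 10 mm above the desk. Origin: centre of its underside; axes parallel to the gauge's while that stands in it
- feed_head: Feed head, fixed, grey base 125 x 100 x 12 mm, 110 mm high. Origin on the desk under the throat; x runs from the sloping sprung plate to the upright back plate, y along the plates. Both plates ride on a carriage that floats up to 8 mm either way along x at 0.5 N, so the throat aligns itself to the blade; it starts within 3 mm of centre
- back_plate: Upright steel back plate of the throat, 60 mm wide (y), 8 mm thick; floats with the carriage. Origin: middle of the top edge of its inner face, 110 mm above the desk; x points into the plate, away from the throat, z up. The throat is on its -x side
- pressure_plate: Sloping sprung steel plate, 60 mm wide. At rest it is 18.5 mm from the back plate at the mouth, narrowing 1 mm per 4 mm of depth to 0.4 mm at 72 mm depth; the right way round, the gauge first bears on both plates at 60 mm. Axes and origin as back_plate's at rest; it gives way along -x, up to 6 mm. Spring: 2.5 N at rest + 1.5 N per mm; pushing the blade down takes about 1.2 to 1.7 times that
- moistener: Bystander: white round finger moistener cup, 78 mm across, 25 mm high; origin at the centre of its underside
- bundle_8: Bystander: banknote bundle lying flat, 73 x 159 x 16 mm; origin at the centre of its underside
- uv_torch: Bystander: small black torch lying flat, 30 x 135 x 23 mm; origin at the centre of its underside
- marker: Bystander: marker pen with a black cap, lying, 135 mm long, 17 mm thick; origin at the centre of its underside
Not all that is in view belongs to the job. There is more than one size of the feed_head; the job needs the smaller.

How it is judged:
On the way, in this order (a step that is already met when the one before it is completed fails the run):
1. the gauge is lifted clear of its stand in the gripper (height (world z) of gauge above 0.06 m and contact force between the fingers and gauge above 2 N and contact force between gauge and gauge_stand below 0.1 N), for 0.1 s.
2. the blade has entered the throat between the plates from above, near mid-width, before the sprung plate gives way (z of gauge in the frame of back_plate below -0.015 m and x of gauge in the frame of back_plate between -0.018 and 0 m and y of gauge in the frame of back_plate between -0.015 and 0.015 m and x of pressure_plate in the frame of back_plate above -0.0005 m), for 0.05 s.
At the end, for the whole second after the job is handed in: Gauge held still in the gripper, upright (0.1 rad), square to the plates (0.12 rad), bevelled side to the sloping plate, flat side within 2 mm of the back plate, within 15 mm of mid-width, tip over 55 mm below the mouth, over 2 N on the sprung plate, which is pushed back 0.7 to 3.8 mm (x of pressure_plate in the frame of back_plate between -0.0038 and -0.0007 m and contact force between gauge and pressure_plate above 2 N and x of gauge in the frame of back_plate above -0.0045 m and contact force between the fingers and gauge above 4 N and z of gauge in the frame of back_plate below -0.055 m and x of gauge_grip in the frame of back_plate below -0.002 m and y of gauge in the frame of back_plate between -0.015 and 0.015 m and angle between the x axis of gauge and the x axis of feed_head, either way round below 0.12 rad and angle between gauge's own z axis and vertical below 0.1 rad and linear speed of gauge below 0.01 m/s); the arm keeps its last pose, push and grip.
It fails at once if the blade is forced through the throat (sprung plate pushed back over 4.3 mm) (x of pressure_plate in the frame of back_plate below -0.0043 m).
It fails at once if another thing on the desk is shifted by over 20 mm (distance of any of moistener, bundle_8, uv_torch, marker from where it was at the start of the episode above 0.02 m).
It also fails if it takes over 38 s, if anything falls off the work surface, if the arm or the gripper's body presses on something with over 40 N, if the wrist force passes 120 N, or if a joint passes its speed limit or range.

ROBOT

A 6-joint arm with a two-finger parallel gripper is mounted at the origin on a cart in front of the work surface, level with it; the furniture and walls round the work are solid. World frame = base frame: x ahead of the robot, y to its left, z up, the work surface at z = 0. Lengths are in m, angles in rad, forces in N, time in s.
With the tool pointing down it reaches from about 0.425 to 0.95 m from the base axis. Payload 3.5 kg.
Tool frame: the origin (TCP) lies at the very end of the fingers, on their centre line; the grasp point (between the pads) lies ctrl.pinch_z behind it (ctrl.pinch_z is the distance from the TCP to the grasp point, in m); z points along the fingers, y is the line along which they close (so a half turn about z gives the same grasp; the last joint's range is limited). The gripper opens to 85 mm and grips with 20 to 120 N. Pads are 22 mm wide; open, the fingers measure 114 mm over their backs; the gripper's body (76 mm by 85 mm) begins 54 mm behind the grasp point. The pads swing forward as they close: fully open they stand 13 mm farther back than shut.
Start: joints at [-1.476, 0.286, 1.577, -0, 1.279, -0.15], TCP at [0.164, -0.655, 0.231] pointing down, gripper open.
Joint ranges: [-2.77, 2.77], [-0.9, 2.22], [0.21, 2.48], [-1.53, 4.67], [0.24, 2.81], [-2.84, 2.84]. Speed limits (rad/s): [2.79, 2.79, 3.14, 3.14, 3.14, 3.14].

INTERFACE

Orientations are given as a unit quaternion [x, y, z, w].
In Python, from plant import ctrl gives the robot as it stands.
- The arm moves only by the shell command python3 -m inch 'ROWS' [FORCE]. ROWS is a JSON list that holds a single list of rows (three levels of brackets), with 1 to 10 rows, each of 7 numbers: dx, dy, dz in a scale on which 1.0 is 0.75 m, then a rotation vector rx, ry, rz in shares of 2 rad (1.0 is 2 rad), then the opening from 0.0 (shut) to 1.0 (fully open); each row is the pose to reach, as a shift and turn from the pose commanded when the command began, along the tool's axes at that moment; what a row does not reach only later rows make up. A row lasts 1/8 s, in which the tool goes at most 0.0625 m and 0.188 rad, less where a joint would pass 70% of its speed; a pose out of reach is approached as far as the arm can. The fingers move at their own pace and stop on an object; FORCE is the grip in N (left out, the last holds). Time passes only in rows, so rows that do not move let the fingers close. It prints the time, the measured TCP pose, the force, the opening and the grip force at its end. Input that does not fit is refused with a message, and nothing moves.
- ctrl.get_state(): the state, without advancing time (a new reading comes with each control period).
- ctrl.read_camera(name): name is "scene" or "top" or "wrist"; returns a dict with "pixels" (480x640x3 uint8, red, green, blue), "camera_matrix" (3x3 intrinsics, pixels), "xyz" and "orientation" of the camera in the world. Camera axes: x right, y down, z forward; pixel columns grow to the right and rows downward; lengths in m; the calibration is good to about 2 mm. A picture is of the moment at which its call begins. There is no depth.
- ctrl.sign_off(): hands the job in; it is judged then, once.
Trained networks look in the newest picture that a camera, given by its name, has taken for a name from the list of things; names that differ only in an ending like _2 or _b are one class to them, and where a whole thing is asked for, a point or a joint stands for the part that bears it (a point fixed in the world has none). Each returns a list of dicts, best first, with "conf" (0 to 1); they miss things now and then, are a little off and sometimes report something else, mostly with a low value. They report only what shows in the picture. A call takes as long as a camera call. They do not tell look-alikes from the thing itself.
- ctrl.recognise(camera, thing): "position" ([x, y, z] in m, in world coordinates, good to about 4 mm: the middle of the surface that is visible of it).
- ctrl.masks_of(camera, thing): "region" (480x640 bool, what is visible of it).
- ctrl.mark_of(camera, thing): "position" ([x, y, z] in m, in world coordinates, good to about 4 mm: a listed point, or the origin of a listed thing).
The state is a dict: "time": time; "qpos": joint angles; "dq": joint speeds; "joint_efforts": joint torques, N m; "eef_pos": TCP position; "tcp_rot": TCP orientation; "contact_force": force on the tool from outside, world axes, zero at the start; "wrist_torque": the same for the moment, N m; "opening": opening from 0.0 (shut) to 1.0 (fully open); "finger_force": force on a finger pad.
Only numpy, scipy, OpenCV 4.12 (cv2) and the standard library are available. Lean on these libraries where they do the work, as an engineer would, in place of code of your own. Each camera call takes 0.05 s, during which the arm holds its last target. There are 200 camera calls.

## Working session

There is one attempt and no reset: what is moved stays moved. The work goes in short steps, Python scripts to look and compute and a shell command to move; the robot and the scene stay as the last step left them, time stands still between calls to the robot, and variables do not carry over. Pictures are saved under pics/ and viewed, at most 10 in all, crops included, and the job is handed in when it is done.

```bash
mkdir -p pics
cat > h.py <<'E'
from plant import ctrl
import cv2, numpy as np
from scipy.spatial.transform import Rotation as R
def snap(cam,fn=None):
    c=ctrl.read_camera(cam)
    if fn: cv2.imwrite('pics/'+fn,c['pixels'][:,:,::-1])
    return c
def pix(c,p):
    q=R.from_quat(c['orientation']).inv().apply(np.asarray(p)-c['xyz']); u=c['camera_matrix']@q; return u[:2]/u[2]
def ray(c,uv,z):
    d=R.from_quat(c['orientation']).apply(np.linalg.inv(c['camera_matrix'])@[*uv,1]); o=np.array(c['xyz']); return o+d*(z-o[2])/d[2]
E
python3 - <<'E'
from h import *
np.set_printoptions(precision=4,suppress=True)
ims=[]
for cam in['top','scene']:
    c=snap(cam,cam+'0.png'); ims.append(c['pixels'])
    print(cam,c['xyz'],c['orientation'],c['camera_matrix'][0,0])
    for t in['gauge','gauge_grip','gauge_stand','feed_head','back_plate','pressure_plate','moistener','bundle_8','uv_torch','marker']:
        for d in ctrl.mark_of(cam,t)[:3]: print(t,round(d['conf'],2),np.array(d['position']),pix(c,d['position']))
print(ctrl.pinch_z,ctrl.get_state())
E
```

```text
top [ 0.3648 -0.0517  1.0131] [-0.6969  0.7116 -0.0603  0.0665] 467.0177547997066
gauge 0.49 [0.5139 0.1925 0.0078] [208.3247 254.8837]
gauge_grip 0.45 [0.5172 0.1827 0.1342] [197.6693 243.7053]
gauge_stand 0.63 [ 0.5137  0.1882 -0.0007] [211.203  255.4807]
feed_head 0.98 [ 0.5258 -0.0982 -0.0005] [341.4629 247.2391]
feed_head 0.77 [ 0.3811  0.067  -0.0043] [266.5672 315.5762]
feed_head 0.67 [0.5501 0.2976 0.0005] [161.9826 240.135 ]
back_plate 0.69 [ 0.5251 -0.0942  0.1124] [341.8083 238.5376]
back_plate 0.55 [0.3819 0.0699 0.1504] [255.1053 313.992 ]
pressure_plate 0.7 [0.3798 0.0726 0.1507] [253.5997 315.1854]
pressure_plate 0.68 [ 0.5236 -0.0993  0.1095] [344.3663 239.4936]
moistener 0.65 [0.6445 0.2598 0.0029] [180.1135 198.0827]
moistener 0.41 [0.5162 0.1923 0.0075] [208.472  253.8564]
bundle_8 0.9 [ 0.7002 -0.249  -0.0005] [405.9058 169.6414]
uv_torch 0.83 [0.546  0.2991 0.0019] [161.0169 241.8712]
marker 0.96 [ 0.6124 -0.3626 -0.0009] [459.0798 206.3211]
scene [0.0557 0.6387 0.6598] [-0.2483  0.8486 -0.4443  0.1443] 512.451003217699
gauge 0.4 [ 0.5242 -0.0949  0.1144] [328.55
[... 672 characters left out ...]
.6007 211.8263]
uv_torch 0.73 [ 0.5468  0.3005 -0.0024] [187.8726 388.1569]
uv_torch 0.26 [ 0.6167 -0.3594  0.0027] [353.4673 200.3955]
marker 0.46 [ 0.6168 -0.3614  0.0013] [353.8137 200.5262]
0.0187 {'time': 1.1, 'qpos': array([-1.476 ,  0.2863,  1.5767, -0.    ,  1.2786, -0.15  ]), 'dq': array([-0.0002,  0.0001, -0.0002,  0.0002, -0.0003,  0.0013]), 'joint_efforts': array([ -0.0005, -40.5973, -29.2945,  -0.0001,   0.0005,  -0.    ]), 'eef_pos': array([ 0.1636, -0.6549,  0.2313]), 'tcp_rot': array([ 0.9925,  0.1221, -0.    , -0.    ]), 'contact_force': array([-0.497 , -0.9589, -0.2549]), 'wrist_torque': array([ 0.0284, -0.0259, -0.0553]), 'finger_force': 0.0, 'opening': 0.9979400032002858}
```

Run:
```python
import cv2,numpy as np
t=cv2.imread('pics/top0.png');s=cv2.imread('pics/scene0.png')
f=lambda im,u,v,w,h:cv2.resize(im[v:v+h,u:u+w],(400,300),interpolation=cv2.INTER_CUBIC)
cv2.imwrite('pics/m1.png',np.vstack([np.hstack([f(t,150,190,120,90),f(t,290,195,100,75)]),np.hstack([f(s,185,245,120,90),f(s,270,190,120,90)])]))
```

```text
(no output)
```

View pics/m1.png

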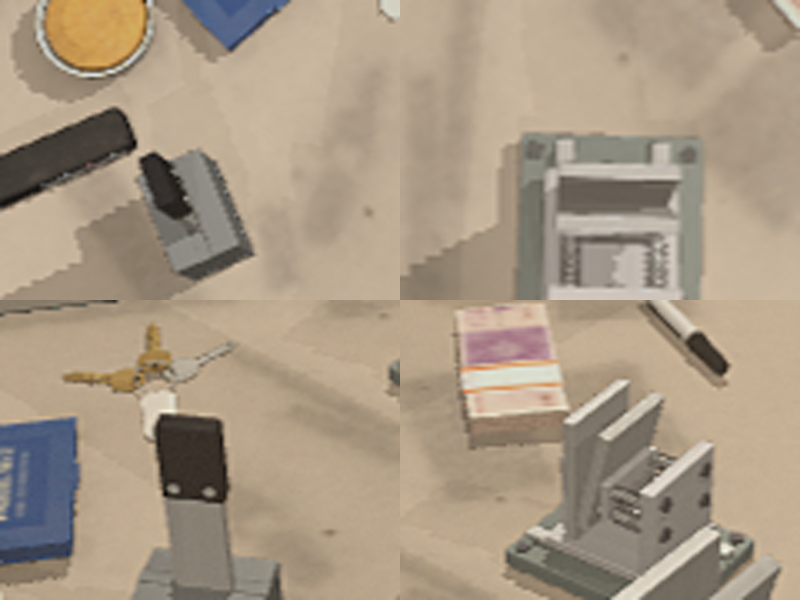

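View pics/scene0.png

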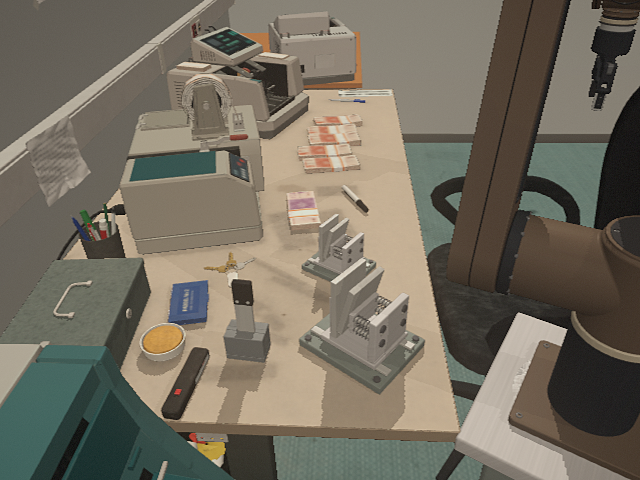

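```bash
cat > fit.py <<'E'
from h import *
from scipy.optimize import minimize
def box(x0,x1,y0,y1,z0,z1): return np.array([[x,y,z] for x in(x0,x1) for y in(y0,y1) for z in(z0,z1)])
GA=[box(-.0025,.0025,-.015,.015,.0425,.095),box(-.0095,.0025,-.016,.016,.095,.14)]
ST=[box(-.022,.022,-.034,.034,0,.052)]
def sil(c,boxes,x,y,z,yaw,S=4):
    im=np.zeros((480*S//4*1,640*S//4*1),np.uint8); 
    for b in boxes:
        p=R.from_euler('z',yaw).apply(b)+[x,y,z]; uv=np.array([pix(c,q) for q in p])
        cv2.fillConvexPoly(im,np.round(cv2.convexHull(uv.astype(np.float32))*16).astype(np.int32),255,cv2.LINE_AA,4)
    return im/255.
def best(cams,masks,boxes,z,p0):
    def f(p):
        e=0
        for c,m in zip(cams,masks):
            s=sil(c,boxes,p[0],p[1],z,p[2]); e+=1-np.minimum(s,m).sum()/np.maximum(s,m).sum()
        return e
    r=minimize(f,p0,method='Nelder-Mead',options=dict(initial_simplex=np.array(p0)+np.array([[0,0,0],[.006,0,0],[0,.006,0],[0,0,.25]])))
    return r.x,r.fun
E
python3 - <<'E'
from fit import *
np.set_printoptions(precision=4,suppress=True)
C=[];M={}
for cam in['top','scene']:
    c=snap(cam);C.append(c)
    for t in['gauge','gauge_stand']:
        r=ctrl.masks_of(cam,t)
        print(cam,t,[(round(d['conf'],2),int(d['region'].sum()),np.argwhere(d['region']).mean(0)) for d in r[:3]])
        r=[d for d in r if np.linalg.norm(np.argwhere(d['region']).mean(0)[::-1]-pix(c,[.515,.19,.06]))<30]
        if r: M[cam,t]=r[0]['region'].astype(float)
# stand: union of stand+gauge
for sgn in (0,np.pi):
  for y0 in(-.3,-.7):
    try:
      mm=[np.maximum(M[k,'gauge'],M[k,'gauge_stand']) for k in('top','scene')]
      print('union',sgn,best(C,mm,ST+[b+[0,0,.01] for b in GA],0,[.515,.188,y0+sgn]))
    except KeyError as e: print(e)
    for ks in([0,1],[0],[1]):
      try: print('gauge',sgn,ks,best([C[i] for i in ks],[M[('top','scene')[i],'gauge'] for i in ks],GA,.01,[.515,.188,y0+sgn]))
      except KeyError as e: print(e)
s=cv2.imread('pics/scene0.png');t=cv2.imread('pics/top0.png')
a=cv2.resize(s[270:366,215:279],(400,600),interpolation=cv2.INTER_LANCZOS4);b=cv2.resize(t[215:287,180:228],(400,600),interpolation=cv2.INTER_LANCZOS4)
cv2.imwrite('pics/m2.png',np.hstack([a,b]))
E
```

```text
top gauge [(0.71, 201, array([246.3234, 199.1891]))]
top gauge_stand [(0.68, 729, array([255.8038, 209.4609]))]
scene gauge [(0.78, 977, array([303.6377, 242.5281]))]
scene gauge_stand [(0.89, 1476, array([342.0312, 246.872 ]))]
union 0 (array([ 0.5131,  0.1858, -1.2182]), np.float64(0.3075540653825044))
gauge 0 [0, 1] (array([ 0.5168,  0.1805, -0.9425]), np.float64(0.5537410694948063))
gauge 0 [0] (array([ 0.5151,  0.1778, -0.9891]), np.float64(0.3951883955421901))
gauge 0 [1] (array([ 0.5182,  0.1809, -0.2301]), np.float64(0.1581433845072071))
union 0 (array([ 0.5125,  0.1858, -1.2118]), np.float64(0.3081394693706071))
gauge 0 [0, 1] (array([ 0.5167,  0.1801, -0.9534]), np.float64(0.554541001566912))
gauge 0 [0] (array([ 0.5156,  0.1782, -0.9954]), np.float64(0.3957879356602134))
gauge 0 [1] (array([ 0.5189,  0.1802, -0.4809]), np.float64(0.15919755772183475))
union 3.141592653589793 (array([0.5122, 0.1878, 1.9665]), np.float64(0.21830475609011857))
gauge 3.141592653589793 [0, 1] (array([0.5129, 0.1847, 2.8515]), np.float64(0.7487442503651842))
gauge 3.141592653589793 [0] (array([0.5142, 0.1881, 3.0657]), np.float64(0.5769366328808383))
gauge 3.141592653589793 [1] (array([0.5146, 0.1834, 2.3308]), np.float64(0.11565209832003986))
union 3.141592653589793 (array([0.5123, 0.1877, 1.966 ]), np.float64(0.2186258286432724))
gauge 3.141592653589793 [0, 1] (array([0.5129, 0.1855, 2.1045]), np.float64(0.37638709582712027))
gauge 3.141592653589793 [0] (array([0.5121, 0.1847, 2.1142]), np.float64(0.2562916331161701))
gauge 3.141592653589793 [1] (array([0.5136, 0.1842, 2.329 ]), np.float64(0.11535958346892294))
```

View pics/m2.png

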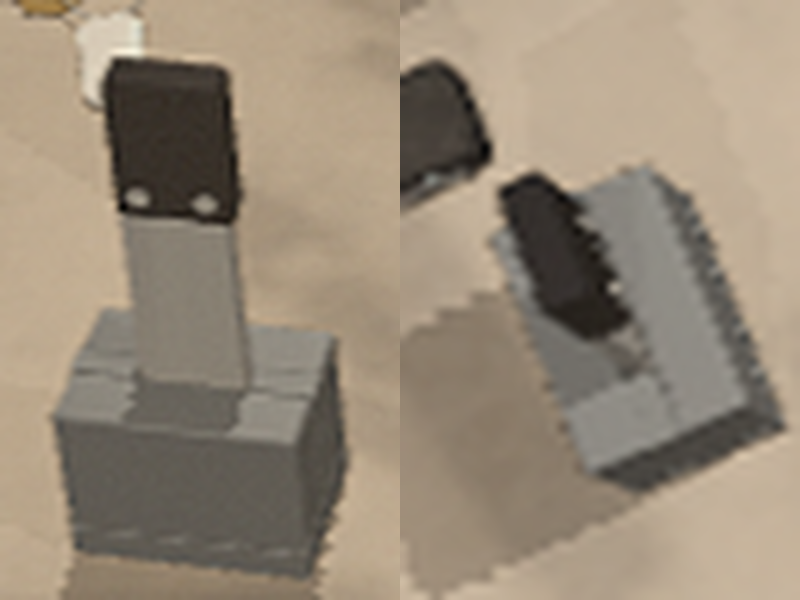

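Two heads: the near one in scene at (348,340) is ~150 mm high, the far one at (330,264) ~110 mm. The far one at world (0.525,-0.098) fits the "smaller, 110 mm high" description. Its back plate is on the far (+x) side and its sprung plate faces the robot. The gauge's riveted side faces the scene camera (170,140 in the crop), and the fit says this is the flat side (yaw about 2.0-2.3). I'll confirm that with the wrist camera.

Careful with the scale: shifts go in shares of 0.75 m and turns go in shares of 2 rad. That gives: 0.39 m / 0.75 = 0.52, -0.27 m / 0.75 = -0.36, -1.8 rad / 2 = -0.9.

```bash
python3 -m inch '[[[0.52, -0.36, -0.0533, 0, 0, -0.09, 1], [0.52, -0.36, -0.0533, 0, 0, -0.18, 1], [0.52, -0.36, -0.0533, 0, 0, -0.27, 1], [0.52, -0.36, -0.0533, 0, 0, -0.36, 1], [0.52, -0.36, -0.0533, 0, 0, -0.45, 1], [0.52, -0.36, -0.0533, 0, 0, -0.54, 1], [0.52, -0.36, -0.0533, 0, 0, -0.63, 1], [0.52, -0.36, -0.0533, 0, 0, -0.72, 1], [0.52, -0.36, -0.0533, 0, 0, -0.81, 1], [0.52, -0.36, -0.0533, 0, 0, -0.9, 1]]]'
python3 - <<'E'
from h import *
s=ctrl.get_state();print(s['qpos'],s['eef_pos'],R.from_quat(s['tcp_rot']).as_matrix().round(3))
E
```

```text
time: 2.65
eef_pos: [0.4771, -0.2976, 0.2715]
tcp_rot: [0.518, 0.855, -0.0, 0.0]
contact_force: [0.6, -1.1, -0.5]
opening: 0.997
finger_force: 0.0
[-7.38135234e-01  8.40152487e-03  1.81393372e+00 -7.72843972e-05
  1.31888597e+00 -1.21979016e+00] [ 0.47707821 -0.29760965  0.27154042] [[-0.463  0.886  0.   ]
 [ 0.886  0.463 -0.   ]
 [-0.     0.    -1.   ]]
```

To row units: 0.37 m / 0.75 = 0.4933, -0.03 m / 0.75 = -0.04, -1.52 rad / 2 = -0.76.

```bash
python3 -m inch '[[[0.4933, 0.28, -0.04, 0, 0, -0.09, 1], [0.4933, 0.28, -0.04, 0, 0, -0.18, 1], [0.4933, 0.28, -0.04, 0, 0, -0.27, 1], [0.4933, 0.28, -0.04, 0, 0, -0.36, 1], [0.4933, 0.28, -0.04, 0, 0, -0.45, 1], [0.4933, 0.28, -0.04, 0, 0, -0.54, 1], [0.4933, 0.28, -0.04, 0, 0, -0.63, 1], [0.4933, 0.28, -0.04, 0, 0, -0.72, 1], [0.4933, 0.28, -0.04, 0, 0, -0.76, 1]]]'
python3 - <<'E'
from h import *
np.set_printoptions(precision=4,suppress=True)
s=ctrl.get_state();print(s['qpos'],s['eef_pos'],R.from_quat(s['tcp_rot']).as_matrix().round(3))
c=snap('wrist','w1.png');print(c['xyz'],c['orientation'],c['camera_matrix'],R.from_quat(c['orientation']).as_matrix())
for t in['gauge','gauge_grip','gauge_stand']:
    for d in ctrl.mark_of('wrist',t)[:2]: print(t,d['conf'],np.array(d['position']),pix(c,d['position']))
E
```

```text
time: 3.78
eef_pos: [0.4943, 0.1277, 0.3015]
tcp_rot: [-0.213, 0.977, -0.0, 0.0]
contact_force: [0.3, -0.2, -0.4]
opening: 1.001
finger_force: 0.0
[ 0.054  -0.1309  1.8923 -0.      1.3798 -1.9455] [0.4943 0.1277 0.3015] [[-0.91  -0.416  0.   ]
 [-0.416  0.91  -0.   ]
 [-0.    -0.    -1.   ]]
[0.4265 0.0973 0.4442] [0.535  0.8318 0.1248 0.0791] [[410.669    0.     322.4316]
 [  0.     410.669  241.1343]
 [  0.       0.       1.    ]] [[-0.415   0.8703  0.2651]
 [ 0.9098  0.3964  0.1229]
 [ 0.0019  0.2922 -0.9563]]
gauge 0.89 [0.5096 0.191  0.0075] [367.8574 224.5867]
gauge_grip 0.67 [0.512  0.1843 0.1311] [375.5574 262.5729]
gauge_stand 0.9 [0.5172 0.1896 0.0025] [363.2197 228.9512]
```

View pics/w1.png

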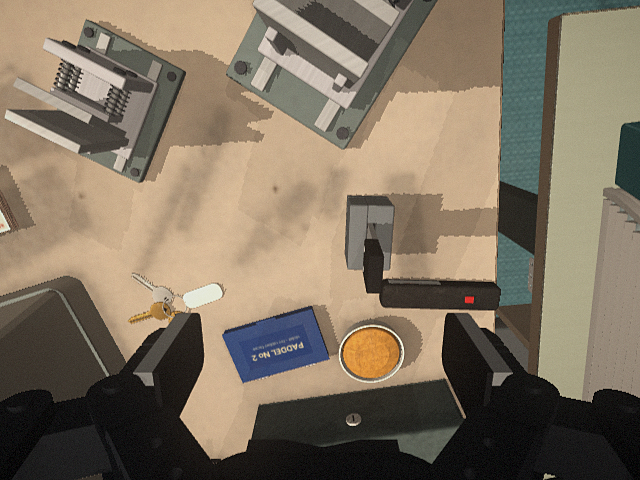

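Run:
```python
from fit import *
np.set_printoptions(precision=4,suppress=True)
C={};M={}
ctr={'top':None}
for cam in['wrist','top','scene']:
    c=snap(cam);C[cam]=c
    for t in['gauge','gauge_stand']:
        r=ctrl.masks_of(cam,t)
        r=[d for d in r if np.linalg.norm(np.argwhere(d['region']).mean(0)[::-1]-pix(c,[.515,.19,.06]))<35]
        print(cam,t,[int(d['region'].sum()) for d in r])
        if r: M[cam,t]=r[0]['region'].astype(float)
full=ST+[b+[0,0,.01] for b in GA]
for ks in(['wrist'],['wrist','top','scene']):
  for y0 in(2.0,-1.14):
    try: print(ks,'union',best([C[k] for k in ks],[np.maximum(M[k,'gauge'],M[k,'gauge_stand']) for k in ks],full,0,[.515,.188,y0]),
      'gauge',best([C[k] for k in ks],[M[k,'gauge'] for k in ks],GA,.01,[.515,.188,y0]))
    except KeyError as e: print(e)
s=cv2.imread('pics/w1.png')
a=cv2.resize(s[185:305,325:425],(500,600),interpolation=cv2.INTER_LANCZOS4)
cv2.imwrite('pics/m3.png',a)
```

```text
wrist gauge [1121]
wrist gauge_stand [2675]
top gauge []
top gauge_stand [427]
scene gauge [1015]
scene gauge_stand [1553]
['wrist'] union (array([0.5139, 0.1887, 1.9522]), np.float64(0.10723359199713911)) gauge (array([0.5133, 0.1864, 1.9994]), np.float64(0.17081399882160853))
['wrist'] union (array([ 0.5142,  0.1882, -1.2043]), np.float64(0.2177512451785728)) gauge (array([ 0.5161,  0.1794, -1.0879]), np.float64(0.3219082884461065))
('top', 'gauge')
('top', 'gauge')
```

View pics/m3.png

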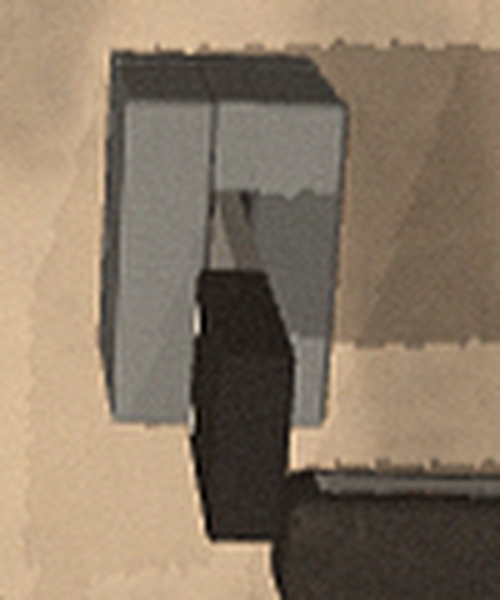

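Confirmed: the blade at (240,230 in the crop) is flush with the handle's right face, so the flat side is at image right, which gives yaw ≈ 1.97. Grip is at (0.515,0.185,0.13). Going down.

To row units: 0.19 m / 0.75 = 0.2533, 0.06 m / 0.75 = 0.08, 0.03 rad / 2 = 0.015.

```bash
python3 -m inch '[[[-0.056, 0.0573, 0.04, 0, 0, 0.015, 1], [-0.056, 0.0573, 0.08, 0, 0, 0.015, 1], [-0.056, 0.0573, 0.1467, 0, 0, 0.015, 1], [-0.056, 0.0573, 0.2, 0, 0, 0.015, 0.6], [-0.056, 0.0573, 0.24, 0, 0, 0.015, 0.5], [-0.056, 0.0573, 0.2533, 0, 0, 0.015, 0.4], [-0.056, 0.0573, 0.2533, 0, 0, 0.015, 0.4]]]' 60
python3 - <<'E'
from h import *
np.set_printoptions(precision=4,suppress=True)
c=snap('wrist','w2.png')
s=ctrl.get_state();print(s['eef_pos'],s['tcp_rot'])
for t in['gauge','gauge_grip']:
    for d in ctrl.mark_of('wrist',t)[:2]: print(t,d['conf'],np.array(d['position']),pix(c,d['position']))
print(pix(c,s['eef_pos']+np.array([0,0,ctrl.pinch_z])))
E
```

```text
time: 5.3
eef_pos: [0.5152, 0.1831, 0.1113]
tcp_rot: [-0.195, 0.981, -0.0, -0.0]
contact_force: [0.3, 0.4, 0.2]
opening: 0.4
finger_force: 0.0
[0.5159 0.1833 0.1124] [-0.1953  0.9807 -0.      0.0008]
gauge 0.56 [0.5123 0.188  0.0091] [329.8889 239.2714]
gauge_grip 0.58 [0.5146 0.1833 0.1307] [321.5236 342.9689]
[319.8793 346.7846]
```

View pics/w2.png

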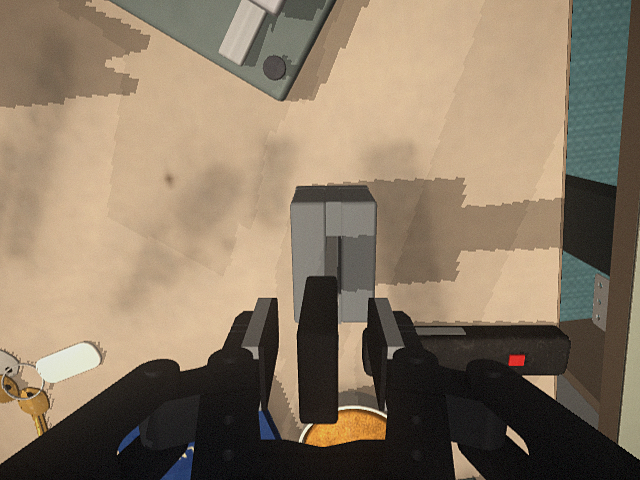

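The handle (300-337, 275-420) sits between the pads (270 and 372), roughly centred and square. Close and lift.

To row units: -0.13 m / 0.75 = -0.1733, -0.1 m / 0.75 = -0.1333.

```bash
python3 -m inch '[[[0, 0, 0, 0, 0, 0, 0.25], [0, 0, 0, 0, 0, 0, 0], [0, 0, 0, 0, 0, 0, 0], [0, 0, 0, 0, 0, 0, 0], [0, 0, 0, 0, 0, 0, 0]]]' 60; python3 -m inch '[[[0, 0, -0.0267, 0, 0, 0, 0], [0, 0, -0.0667, 0, 0, 0, 0], [0, 0, -0.1333, 0, 0, 0, 0], [0, 0, -0.1733, 0, 0, 0, 0], [0, 0, -0.1733, 0, 0, 0, 0]]]'
```

```text
time: 6.08
eef_pos: [0.5157, 0.1838, 0.1126]
tcp_rot: [-0.195, 0.981, 0.001, 0.001]
contact_force: [-1.3, 2.2, 6.3]
opening: 0.135
finger_force: 59.3
time: 6.7
eef_pos: [0.5166, 0.183, 0.2438]
tcp_rot: [-0.195, 0.981, -0.001, 0.003]
contact_force: [-0.4, -0.4, -1.9]
opening: 0.132
finger_force: 59.0
```

Run:
```python
from h import *
np.set_printoptions(precision=4,suppress=True)
K=np.array([[410.669,0,322.43],[0,410.669,241.13],[0,0,1]])
w=dict(xyz=[.4265,.0973,.4442],orientation=[.535,.8318,.1248,.0791],camera_matrix=K)
P=[ray(w,p,.012) for p in[(90,20),(185,75),(143,182)]];print(P)
for a,b in((0,1),(1,2)): d=P[b]-P[a];print('w',np.linalg.norm(d),np.degrees(np.arctan2(d[1],d[0])))
t=snap('top');P=[ray(t,p,.012) for p in[(320,228.7),(366,228.7)]];d=P[1]-P[0];print(P,np.linalg.norm(d),np.degrees(np.arctan2(d[1],d[0])))
im=cv2.cvtColor(t['pixels'],cv2.COLOR_RGB2GRAY)
L=cv2.createLineSegmentDetector().detect(im)[0][:,0]
for l in L:
    if 310<l[0]<380 and 215<l[1]<300 and np.hypot(l[2]-l[0],l[3]-l[1])>15:
        a,b=ray(t,l[:2],.06),ray(t,l[2:],.06);d=b-a;print(l,(np.degrees(np.arctan2(d[1],d[0]))+45)%90-45)
for cam in('top','scene'):
    c=snap(cam)
    for n in('feed_head','back_plate','pressure_plate'):
        for d in ctrl.mark_of(cam,n):
            if d['position'][1]<-.03: print(cam,n,d['conf'],np.array(d['position']))
s=ctrl.get_state();print(s['qpos'],s['eef_pos'],R.from_quat(s['tcp_rot']).as_matrix().round(3))
```

```text
[array([ 0.4387, -0.1374,  0.012 ]), array([ 0.4474, -0.0401,  0.012 ]), array([ 0.5654, -0.0461,  0.012 ])]
w 0.09768569883487462 84.88357932506527
w 0.1181775732015521 -2.920474270698006
[array([ 0.5658, -0.0519,  0.012 ]), array([ 0.5636, -0.1524,  0.012 ])] 0.100446761773962 -91.26449691667372
[325.6434 270.1301 359.3932 271.384 ] -3.3457274395621255
[330.6074 238.8267 359.3706 239.5495] -2.7137189716652586
[329.3868 252.7729 354.3825 252.4437] -0.47006544681232754
[358.1301 247.872  328.1262 247.7694] -1.4374211478121879
[348.1264 266.8474 328.1134 265.8606] -4.05410151361005
[325.8199 238.138  325.504  273.1352] -1.8479444287164313
[351.8869 235.3079 331.8785 235.1564] -1.697183623475695
[364.3512 288.03   330.5898 287.334 ] -2.365689396335597
[353.1179 274.4604 336.8764 273.1078] -5.982632948899408
[365.7797 236.88   364.2014 285.6194] -4.034131549661367
[358.9736 266.871  359.196  244.3732] -2.627079059698481
[321.8571 227.4732 359.361  228.5927] -3.0106699307110176
[328.8902 289.559  315.5266 296.6906] 26.766640136233434
[317.9971 284.3763 317.7478 259.3788] -0.5952136128250274
[313.4166 249.3986 314.8378 231.8114] -5.636185781436993
[318.5724 258.1345 319.1311 231.8433] -2.3877729476024427
top feed_head 0.77 [ 0.5242 -0.098  -0.0016]
top back_plate 0.95 [ 0.5259 -0.0961  0.1136]
top back_plate 0.24 [ 0.524  -0.1004 -0.0009]
top pressure_plate 0.77 [ 0.5241 -0.0972  0.1074]
scene feed_head 0.82 [ 0.5221 -0.1014  0.0031]
scene back_plate 0.68 [ 0.5244 -0.0969  0.1099]
scene pressure_plate 0.58 [ 0.5255 -0.0981  0.1128]
[ 0.1559 -0.0038  1.8838 -0.0001  1.2635 -1.808 ] [0.5147 0.1831 0.2402] [[-0.924 -0.383 -0.002]
 [-0.383  0.924 -0.   ]
 [ 0.002  0.    -1.   ]]
```

To row units: -0.259 m / 0.75 = -0.3453, -0.17 m / 0.75 = -0.2267, 1.8 rad / 2 = 0.9.

```bash
python3 -m inch '[[[0.0133, -0.04, -0.04, 0, 0, 0.09, 0], [0.04, -0.1067, -0.04, 0, 0, 0.18, 0], [0.0667, -0.16, -0.04, 0, 0, 0.27, 0], [0.0933, -0.2267, -0.04, 0, 0, 0.36, 0], [0.12, -0.28, -0.04, 0, 0, 0.45, 0], [0.1333, -0.32, -0.04, 0, 0, 0.54, 0], [0.1413, -0.3453, -0.04, 0, 0, 0.63, 0], [0.1413, -0.3453, -0.04, 0, 0, 0.72, 0], [0.1413, -0.3453, -0.04, 0, 0, 0.81, 0], [0.1413, -0.3453, -0.04, 0, 0, 0.9, 0]]]';python3 -m inch '[[[0, 0, 0, 0, 0, 0.09, 0], [0, 0, 0, 0, 0, 0.1045, 0], [0, 0, 0, 0, 0, 0.1045, 0]]]'
python3 - <<'E'
from h import *
np.set_printoptions(precision=4,suppress=True)
for cam in('wrist','top','scene'):
    c=snap(cam,cam+'3.png')
    for n in('gauge','gauge_grip','back_plate','pressure_plate'):
        for d in ctrl.mark_of(cam,n):
            if d['position'][1]<-.03: print(cam,n,round(d['conf'],2),np.array(d['position']),pix(c,d['position']))
s=ctrl.get_state();print(s['qpos'],s['eef_pos'],R.from_quat(s['tcp_rot']).as_matrix().round(3))
a=cv2.imread('pics/wrist3.png');b=cv2.imread('pics/scene3.png')
cv2.imwrite('pics/m4.png',np.hstack([cv2.resize(a[80:440,160:480],(400,450)),cv2.resize(b[130:310,250:410],(400,450),interpolation=cv2.INTER_CUBIC)]))
E
```

```text
time: 8.4
eef_pos: [0.5164, -0.0969, 0.2709]
tcp_rot: [0.649, 0.761, -0.0, -0.0]
contact_force: [-0.5, 0.6, -1.2]
opening: 0.134
finger_force: 59.0
time: 8.78
eef_pos: [0.5165, -0.0967, 0.2712]
tcp_rot: [0.722, 0.692, -0.0, -0.0]
contact_force: [-0.7, -0.1, -1.0]
opening: 0.133
finger_force: 59.0
wrist gauge 0.83 [ 0.5205 -0.099   0.1699] [329.696  245.9572]
wrist gauge_grip 0.56 [ 0.5142 -0.0973  0.2879] [316.466  344.7925]
wrist back_plate 0.86 [ 0.5247 -0.1009  0.1099] [334.1089 224.352 ]
wrist pressure_plate 0.72 [ 0.5258 -0.097   0.1111] [335.4171 219.7155]
wrist pressure_plate 0.4 [ 0.5145 -0.0976  0.2865] [317.4243 343.3891]
scene gauge 0.78 [ 0.5231 -0.0998  0.1664] [330.0952 196.7268]
scene gauge_grip 0.87 [ 0.5181 -0.0956  0.2914] [330.6031 137.833 ]
scene back_plate 0.76 [ 0.5247 -0.0963  0.1139] [328.7214 220.1438]
scene pressure_plate 0.59 [ 0.5245 -0.0991  0.1122] [329.556 220.255]
[-0.3783 -0.0768  1.8972 -0.      1.3212 -0.3334] [ 0.5165 -0.0967  0.2713] [[ 0.045  0.999  0.   ]
 [ 0.999 -0.045 -0.   ]
 [-0.     0.    -1.   ]]
```

View pics/m4.png

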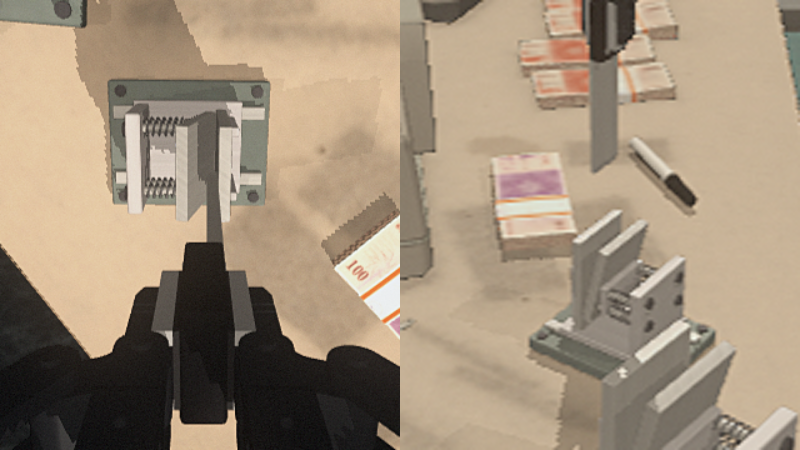

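Wrist view: the blade is upright over the throat, its flat side (right) toward the back plate (225,170) and its stepped side toward the sprung plate (188,170). Lowering into the mouth.

To row units: 0.085 m / 0.75 = 0.1133, 0.08 m / 0.75 = 0.1067.

```bash
python3 -m inch '[[[0, 0, 0.04, 0, 0, 0, 0], [0, 0, 0.0667, 0, 0, 0, 0], [0, 0, 0.08, 0, 0, 0, 0], [0, 0, 0.0933, 0, 0, 0, 0], [0, 0, 0.1067, 0, 0, 0, 0], [0, 0, 0.1133, 0, 0, 0, 0], [0, 0, 0.1133, 0, 0, 0, 0]]]'
python3 - <<'E'
from h import *
np.set_printoptions(precision=4,suppress=True)
for cam in('wrist','scene'):
    c=snap(cam,cam+'4.png')
    for n in('gauge','gauge_grip','back_plate','pressure_plate'):
        for d in ctrl.mark_of(cam,n):
            if d['position'][1]<-.03: print(cam,n,round(d['conf'],2),np.array(d['position']),pix(c,d['position']))
a=cv2.imread('pics/wrist4.png');b=cv2.imread('pics/scene4.png')
cv2.imwrite('pics/m5.png',np.hstack([cv2.resize(a[40:400,160:480],(400,450)),cv2.resize(b[160:268,280:376],(400,450),interpolation=cv2.INTER_CUBIC)]))
E
```

```text
time: 10.4
eef_pos: [0.5164, -0.0967, 0.186]
tcp_rot: [0.723, 0.691, -0.0, -0.0]
contact_force: [-0.6, 0.3, -1.9]
opening: 0.13
finger_force: 58.9
wrist gauge 0.6 [ 0.5189 -0.0989  0.0806] [327.2062 243.9312]
wrist gauge_grip 0.95 [ 0.5162 -0.0976  0.2011] [322.4401 342.7803]
wrist back_plate 0.93 [ 0.5252 -0.1015  0.1119] [339.1066 264.4503]
wrist pressure_plate 0.59 [ 0.5246 -0.0955  0.1077] [337.4196 252.003 ]
scene gauge 0.97 [ 0.5226 -0.0962  0.0817] [329.7295 233.8455]
scene gauge_grip 0.65 [ 0.5162 -0.0896  0.2017] [330.1624 183.6295]
scene gauge_grip 0.4 [ 0.5268 -0.0945  0.1121] [327.3669 221.0251]
scene back_plate 0.96 [ 0.5264 -0.0937  0.1107] [327.3305 221.8527]
scene pressure_plate 0.88 [ 0.5267 -0.0981  0.1108] [328.3723 220.7705]
scene pressure_plate 0.73 [ 0.522  -0.0989  0.0023] [330.9836 264.396 ]
scene pressure_plate 0.19 [ 0.5186 -0.0929  0.2039] [330.0027 181.5866]
```

View pics/m5.png

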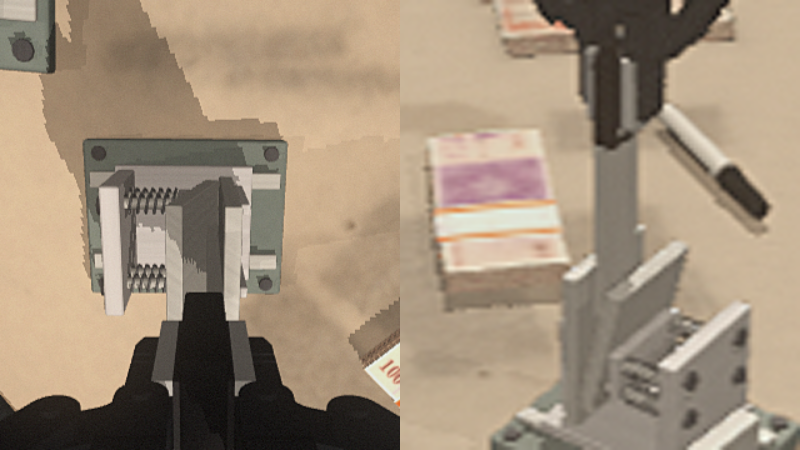

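The blade is between the plates near mid-width, ~27 mm deep with no contact. Continue to ~55 mm, then creep.

To row units: 0.027 m / 0.75 = 0.036, 0.022 m / 0.75 = 0.0293.

```bash
python3 -m inch '[[[0, 0, 0.0107, 0, 0, 0, 0], [0, 0, 0.0213, 0, 0, 0, 0], [0, 0, 0.0293, 0, 0, 0, 0], [0, 0, 0.036, 0, 0, 0, 0], [0, 0, 0.036, 0, 0, 0, 0], [0, 0, 0.036, 0, 0, 0, 0]]]'; python3 -m inch '[[[0, 0, 0.0027, 0, 0, 0, 0], [0, 0, 0.0053, 0, 0, 0, 0], [0, 0, 0.0053, 0, 0, 0, 0]]]'; python3 -m inch '[[[0, 0, 0.0013, 0, 0, 0, 0], [0, 0, 0.0027, 0, 0, 0, 0], [0, 0, 0.0027, 0, 0, 0, 0]]]'
```

```text
time: 11.65
eef_pos: [0.5164, -0.0967, 0.1594]
tcp_rot: [0.723, 0.691, -0.0, -0.0]
contact_force: [-0.1, 0.5, -0.6]
opening: 0.131
finger_force: 59.1
time: 12.02
eef_pos: [0.5166, -0.0967, 0.1553]
tcp_rot: [0.723, 0.691, 0.0, 0.0]
contact_force: [-0.6, 0.3, -1.7]
opening: 0.132
finger_force: 59.0
time: 12.4
eef_pos: [0.5166, -0.0968, 0.1534]
tcp_rot: [0.723, 0.691, 0.0, 0.0]
contact_force: [0.9, 0.2, -1.0]
opening: 0.129
finger_force: 59.1
```

To row units: 0.002 m / 0.75 = 0.0027, 0.001 m / 0.75 = 0.0013.

```bash
for i in 1 2 3; do python3 -m inch '[[[0, 0, 0.0013, 0, 0, 0, 0], [0, 0, 0.0027, 0, 0, 0, 0], [0, 0, 0.0027, 0, 0, 0, 0]]]' | egrep 'eef|contact'; done
```

```text
eef_pos: [0.5169, -0.0969, 0.152]
contact_force: [-0.0, -0.3, 4.5]
eef_pos: [0.5168, -0.0969, 0.1495]
contact_force: [0.0, 0.0, 3.6]
eef_pos: [0.5168, -0.0968, 0.1476]
contact_force: [0.3, 0.3, 4.5]
```

To row units: 0.003 m / 0.75 = 0.004, 0.002 m / 0.75 = 0.0027.

```bash
python3 -m inch '[[[0, 0, 0.0013, 0, 0, 0, 0], [0, 0, 0.0027, 0, 0, 0, 0], [0, 0, 0.004, 0, 0, 0, 0], [0, 0, 0.004, 0, 0, 0, 0], [0, 0, 0.004, 0, 0, 0, 0]]]'
python3 - <<'E'
from h import *
np.set_printoptions(precision=4,suppress=True)
F=[]
for cam in('wrist','scene')*3:
    c=snap(cam,cam+'5.png');s=ctrl.get_state();F.append(s['contact_force'])
    for n in('gauge','gauge_grip','back_plate','pressure_plate'):
        for d in ctrl.mark_of(cam,n)[:1]:
            print(cam,n,round(d['conf'],2),np.array(d['position']))
print(np.mean(F,0),s['eef_pos'])
a=cv2.imread('pics/wrist5.png');b=cv2.imread('pics/scene5.png')
cv2.imwrite('pics/m6.png',np.hstack([cv2.resize(a[40:400,160:480],(400,450)),cv2.resize(b[180:270,290:370],(400,450),interpolation=cv2.INTER_CUBIC)]))
E
```

```text
time: 14.15
eef_pos: [0.5169, -0.0969, 0.145]
tcp_rot: [0.723, 0.691, 0.0, 0.0]
contact_force: [-0.7, -0.0, 6.9]
opening: 0.136
finger_force: 60.3
wrist gauge 0.74 [ 0.5218 -0.0986  0.0416]
wrist gauge_grip 0.88 [ 0.5151 -0.097   0.16  ]
wrist back_plate 0.68 [ 0.5189 -0.0985  0.1096]
scene gauge 0.55 [ 0.5224 -0.099   0.0403]
scene gauge_grip 0.9 [ 0.5152 -0.0909  0.1623]
scene back_plate 0.85 [0.3768 0.0728 0.1559]
scene pressure_plate 0.94 [ 0.5219 -0.1006  0.1127]
wrist gauge 0.71 [ 0.5185 -0.0985  0.042 ]
wrist gauge_grip 0.88 [ 0.5142 -0.0954  0.1604]
wrist back_plate 0.75 [ 0.5232 -0.1033  0.1096]
scene gauge 0.78 [ 0.5234 -0.0978  0.0419]
scene gauge_grip 0.61 [ 0.5147 -0.0936  0.164 ]
scene back_plate 0.89 [ 0.5238 -0.0981  0.1127]
scene pressure_plate 0.81 [ 0.5234 -0.0965  0.1108]
wrist gauge 0.9 [ 0.5225 -0.0958  0.044 ]
wrist gauge_grip 0.79 [ 0.5199 -0.0989  0.1601]
wrist back_plate 0.7 [ 0.5224 -0.0988  0.1141]
scene gauge 0.81 [ 0.523  -0.1012  0.0413]
scene gauge_grip 0.73 [ 0.5176 -0.0932  0.1632]
scene back_plate 0.79 [0.3744 0.0738 0.1563]
scene pressure_plate 0.91 [0.3822 0.0748 0.1515]
[-0.298  -0.0976  6.4859] [ 0.5169 -0.0969  0.145 ]
```

View pics/m6.png

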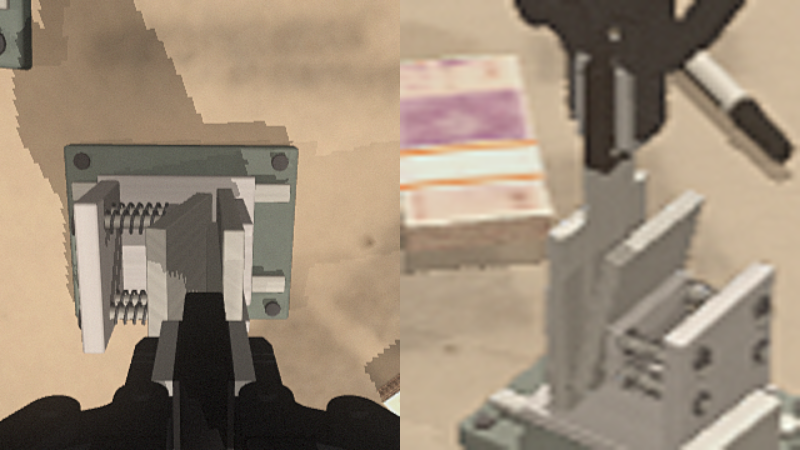

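Tip is ~67.6 mm deep, pushback is about 2 mm (net push ~7.8 N agrees), and the blade lies against the back plate. Handing in.

```bash
python3 -c "
from plant import ctrl
print(ctrl.sign_off())"
```

```text
the job is handed in; nothing more can be done
None
```

I handed the job in with the gauge held about 67.6 mm deep in the small feed head's throat, bevelled side to the sprung plate, which I estimate gave way about 2 mm (from tip depth and push force); no verdict came back.

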